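Pack a camera lens in its sliding-lid case

ROBOT

A 7-joint arm with a two-finger parallel gripper is mounted at the origin on the work surface. World frame = base frame: x ahead of the robot, y to its left, z up, the work surface at z = 0. Lengths are in m, angles in rad, forces in N, time in s.
With the tool pointing down it reaches from about 0.425 to 0.925 m from the base axis. Payload 6.8 kg.
Tool frame: the origin (TCP) lies midway between the tips of the shut fingers; the grasp point (between the pads) lies bot.grasp_offset behind it (bot.grasp_offset is the distance from the TCP to the grasp point, in m); z points along the fingers, y is the line along which they close (so a half turn about z gives the same grasp; the last joint's range is limited). The gripper opens to 85 mm and grips with 20 to 120 N. Pads are 22 mm wide; open, the fingers measure 114 mm over their backs; the gripper's body (76 mm by 85 mm) begins 54 mm behind the grasp point. The pads swing forward as they close: fully open they stand 13 mm farther back than shut.
Start: joints at [-1.423, 0.477, 0.022, 1.555, -0.011, 1.109, -0.083], TCP at [0.171, 0.653, 0.204] pointing down, gripper open.
Joint ranges: [-2.96, 2.96], [-0.34, 2.1], [-1.41, 1.46], [0.24, 2.44], [-1.37, 4.51], [0.17, 1.92], [-2.96, 2.96]. Speed limits (rad/s): [2.39, 2.39, 3.14, 3.14, 3.14, 3.14, 3.14].

INTERFACE

Orientations are given as a unit quaternion [x, y, z, w].
In Python, from plant import bot gives the robot as it stands.
- The arm moves only by the tool carry_out, never from a script. Its argument "plan" is a list of rows, each an object of numbers: "rx", "ry", "rz": the turn, a rotation vector about the tool's x, y, z in rad; "tx", "ty", "tz": the shift along the tool's x, y, z in mm; "hand": the finger opening in mm, from 0 to 85.4. A call has 1 to 12 rows; each row shifts and turns the commanded pose from where the row before left it, along the tool's axes as they then stand; what a row does not reach is not made up. A row lasts 1/8 s, in which the tool goes at most 62.5 mm and 10.7 degrees, less where a joint would pass 70% of its speed; a pose out of reach is approached as far as the arm can. A call with a gripper value outside its range is refused whole. The fingers move at their own pace and stop on an object; the grip force is fixed at half the most. Time passes only in rows, so rows that do not move let the fingers close. It gives the time, the measured TCP pose, the force, the opening and the grip force at its end, in the units of the state.
- bot.observe(): the state, without advancing time (a new reading comes with each control period).
- bot.grab_frame(name): name is "scene" or "side" or "wrist"; returns a dict with "img" (400x640x3 uint8, blue, green, red), "range_z" (400x640 float32, m along the optical axis (not along the pixel's ray), 0 where there is no reading), "fx", "fy", "cx", "cy" (pixels), "pose" (4x4, takes a point from camera to world coordinates); the wrist camera has in their place "tool_from_camera" (4x4, takes a point from camera to tool coordinates, whose origin is the TCP and whose axes are the flange's). Camera axes: x right, y down, z forward; pixel columns grow to the right and rows downward; lengths in m; the calibration is good to about 2 mm. A picture is of the moment at which its call begins: read the wrist's pose just before it.
- bot.job_done(): hands the job in; it is judged then, once.
Trained networks look in a picture, given as the dict that the camera call returned (one of the last four; its "shot" number tells which), for a name from the list of things; names that differ only in an ending like _2 or _b are one class to them, and where a whole thing is asked for, a point or a joint stands for the part that bears it (a point fixed in the world has none). Each returns a list of dicts, best first, with "confidence" (0 to 1); they miss things now and then, are a little off and sometimes report something else, mostly with a low value. They report only what shows in the picture. A call takes as long as a camera call. They do not tell look-alikes from the thing itself.
- bot.find_in(picture, thing): "location" ([x, y, z] in m, in the coordinates of the camera as it stood for that picture, good to about 4 mm: the middle of the surface that is visible of it).
- bot.mark_of(picture, thing): "location" ([x, y, z] in m, in the coordinates of the camera as it stood for that picture, good to about 4 mm: a listed point, or the origin of a listed thing).
The state is a dict: "time_s": time; "joint_pos": joint angles; "qd": joint speeds; "joint_torque": joint torques, N m; "position": TCP position; "orientation": TCP orientation; "ft_force": force on the tool from outside, world axes, zero at the start; "wrist_torque": the same for the moment, N m; "finger_gap": opening from 0.0 (shut) to 1.0 (fully open); "grip_force": force on a finger pad.
Only numpy, scipy, OpenCV 4.12 (cv2) and the standard library are available. Lean on these libraries where they do the work, as an engineer would, in place of code of your own. Each camera call takes 0.05 s, during which the arm holds its last target. There are 200 camera calls.

TASK

Stand the camera lens upright inside the open plywood case, setting it down gently, then close the case by sliding the plywood lid into the grooves at the case's open end until it is fully home against the far wall. Slide the lid gently, never forcing or ramming it, and leave everything else on the bench where it is.

Things in the scene. Friction and masses are not known exactly. Their poses are not given: they have to be found in the camera images.
- case: open-topped plywood case fixed to the bench, 170 mm long (x), 128 wide (y), 95 high; two 14 mm high cleats at its sides reach 82 mm from its centre line. Origin: centre of its underside; z up; x is the way the lid slides in. Inner space 150 x 100 mm, centred, floor at 8 mm. The end at -x (the mouth) is only 75 mm high; the +x end is full height, its inner face at x = 75 mm
- case_lid_home (a point): where the lid's own origin is when the lid lies fully home on the groove floors: 5 mm towards the mouth from the case's centre, 78 mm above the bench; axes as the case
- case_mouth (a point): centre of the mouth of the lid grooves, in the plane of the low end's outer face, at mid-groove height (82.5 mm); axes as the case. Both long sides have a groove open at the mouth: floor 78 mm, lip underside 87 mm above the bench, backs 114 mm apart; the darker wood lips are 100 mm apart (the handle passes between). In the first 15 mm they flare by 3 mm up, down and outward
- case_floor (a point): centre of the case's inner floor, 8 mm above the bench
- lid: flat plywood lid, 160 mm long (x) by 111 mm wide (y) by 6 mm thick, lying flat on the bench handle up; either short end may go first. On its centre stands a wooden block handle, 26 mm (x) by 60 mm (y), 30 mm tall (its top 36 mm above the underside). Origin: centre of the underside; z up. About 160 g
- lid_handle (a point): centre of the lid's handle block, 24 mm above the lid's underside, a good grip height
- lens: black camera lens standing upright with ribbed barrel, 58 mm diameter and 50 mm high, topped by a narrower steel mount 46 mm in diameter and 12 mm high (62 mm in all). Origin: centre of its underside; z up. About 280 g. It stands in one of three places, the tin and the pot in the others
- tin: bystander: plain closed steel tin, 66 mm diameter, 60 mm high, origin at the centre of its underside
- pot: bystander: open white ceramic pot, 68 mm diameter, 55 mm high, origin at the centre of its underside
- tape: bystander: roll of brown tape lying flat, 96 mm diameter, 30 mm high, origin at the centre of its underside
- camera: bystander: black camera body 36 x 128 mm, 92 mm high, its stub facing the robot, origin at the centre of its underside
- glue: bystander: white glue bottle 56 mm diameter, 140 mm high, origin at the centre of its underside
- offcuts: bystander: small stack of plywood off-cuts 140 x 90 mm, 33 mm high, origin at the centre of its underside
- screwdriver: bystander: screwdriver lying on the bench near the robot's right, origin at its underside
Not all that is in view belongs to the job. Leave any green or purple look-alike of the lens alone. What is shaped like the lid but green is not meant.

How it is judged:
By the outcome, as a careful person would: the job done as asked, in the order asked, and still so for the second after the job is handed in, with the robot touching nothing.
It also fails if it takes over 72 s, if anything falls off the work surface, if the arm or the gripper's body presses on something with over 40 N, if the wrist force passes 120 N, or if a joint passes its speed limit or range.

## Working session

There is one attempt and no reset: what is moved stays moved. The work goes in short steps, Python scripts to look and compute and a tool call to move; the robot and the scene stay as the last step left them, time stands still between calls to the robot, and variables do not carry over. Pictures are saved under pics/ and viewed, at most 10 in all, crops included, and the job is handed in when it is done.

Besides the shell and the picture viewer there is one more tool, called after "Request:" by a JSON object that holds its "api" and its "payload". carry_out: Moves the arm, as the interface text tells. Its arguments: {"type":"object","properties":{"plan":{"type":"array"}},"required":["plan"]}

```bash
ls; mkdir -p pics
cat > h.py <<'E'
import numpy as np,cv2
from plant import bot
from scipy.spatial.transform import Rotation as R
def W(f,p): return (f["pose"]@np.r_[p,1])[:3]
def cloud(f):
    z=f["range_z"].astype(float); v,u=np.indices(z.shape)
    P=np.stack([(u-f["cx"])/f["fx"]*z,(v-f["cy"])/f["fy"]*z,z],-1)
    return P@f["pose"][:3,:3].T+f["pose"][:3,3]
def wf():
    s=bot.observe(); f=bot.grab_frame("wrist")
    T=np.eye(4);T[:3,:3]=R.from_quat(s["orientation"]).as_matrix();T[:3,3]=s["position"]
    f["pose"]=T@f["tool_from_camera"]; return f
E
python3 - <<'E'
from h import *
s=bot.observe();print(s,bot.grasp_offset)
for n in("scene","side"):
    f=bot.grab_frame(n);cv2.imwrite(f"pics/{n}0.png",f["img"]);np.savez(f"{n}0.npz",c=cloud(f),img=f["img"])
    print(n,f["pose"][:3,3].round(3))
    for t in("case","case_mouth","case_lid_home","lid","lid_handle","lens","tin","pot"):
        for r in bot.mark_of(f,t)[:3]: print(t,round(r["confidence"],2),W(f,r["location"]).round(3))
E
```

```text
pics
{'time_s': 0.0, 'joint_pos': array([-1.42310474,  0.47778376,  0.02234686,  1.55644674, -0.01148715,
        1.10930608, -0.08308005]), 'qd': array([ 0.00042854,  0.00142296, -0.00142811, -0.00118853,  0.00085039,
        0.00140815,  0.00031915]), 'joint_torque': array([-4.50796433e-04, -5.96455586e+01,  1.60763439e+00, -2.81189060e+01,
        1.24753907e-02,  9.52688337e-03,  3.06580012e-05]), 'position': array([0.17064671, 0.65241065, 0.20263886]), 'orientation': array([ 1.27527021e-01,  9.91834681e-01, -9.06858027e-04, -4.13742971e-05]), 'ft_force': array([0.94246499, 0.25035863, 0.56587574]), 'wrist_torque': array([-0.01115827,  0.02000427, -0.02303232]), 'grip_force': 0.0, 'finger_gap': 0.9993820931517693} 0.0187
scene [ 1.228 -0.32   0.943]
case 0.91 [ 0.523  0.165 -0.001]
case 0.5 [ 0.353  0.374 -0.001]
case_mouth 0.56 [0.503 0.079 0.083]
case_mouth 0.27 [0.526 0.164 0.008]
case_lid_home 0.74 [0.524 0.159 0.079]
case_lid_home 0.37 [ 0.512 -0.112  0.023]
lid 0.77 [0.306 0.153 0.002]
lid 0.65 [ 0.515 -0.111  0.002]
lid_handle 0.7 [ 0.524  0.164 -0.002]
lens 0.82 [ 0.441 -0.483 -0.001]
lens 0.76 [ 0.461 -0.376  0.001]
lens 0.58 [ 0.35  -0.4    0.007]
tin 0.87 [ 0.568 -0.385 -0.004]
pot 0.82 [ 0.706 -0.068  0.   ]
pot 0.62 [ 0.359  0.373 -0.002]
side [0.131 1.081 0.997]
case 0.92 [0.52  0.167 0.   ]
case 0.41 [ 0.703 -0.07   0.001]
case_mouth 0.7 [0.499 0.082 0.083]
case_lid_home 0.82 [0.523 0.156 0.077]
lid 0.82 [ 0.509 -0.11   0.001]
lid 0.64 [ 0.303  0.159 -0.001]
lid_handle 0.78 [0.3   0.157 0.023]
lid_handle 0.56 [ 0.515 -0.11   0.027]
lens 0.75 [ 0.461 -0.371 -0.004]
lens 0.59 [ 0.432 -0.483 -0.002]
lens 0.56 [ 0.353 -0.401  0.002]
tin 0.77 [ 0.566 -0.384 -0.002]
pot 0.88 [ 0.708 -0.069 -0.002]
```

View pics/scene0.png

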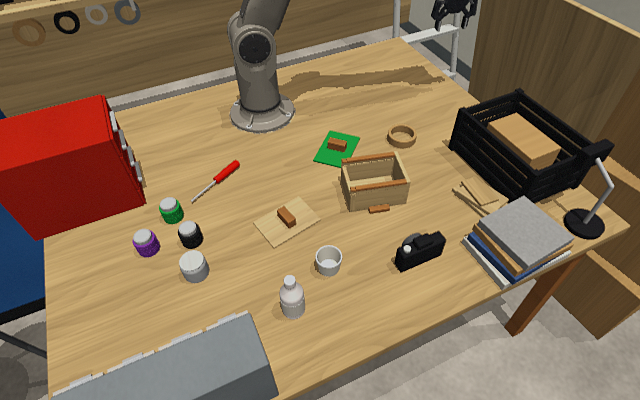

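View pics/side0.png

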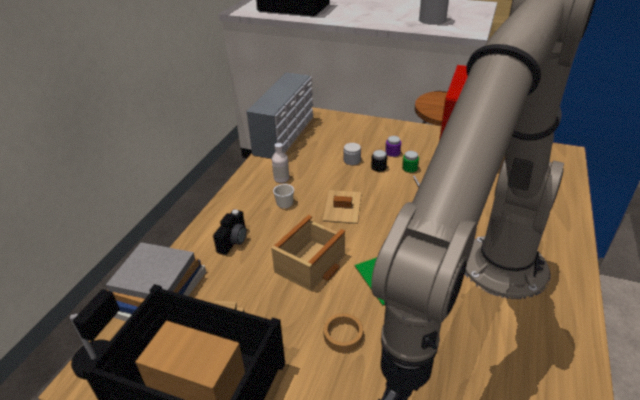

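The scene image shows the black lens at pixel (190,234), with a green look-alike at (171,209) and a purple one at (146,242). The plywood lid is at (287,220), and the case at (375,180) has its mouth facing left (-y). The side view agrees.

Run:
```python
from h import *
def rect(P):
    r=cv2.minAreaRect(P[:,:2].astype(np.float32)*1000); b=cv2.boxPoints(r)
    return len(P),np.round(r[0],1),np.round(r[1],1),round(r[2],1)
for n in("scene","side"):
    d=np.load(n+"0.npz");c=d["c"]
    def sel(x,y,rad,z0,z1):
        m=(np.hypot(c[...,0]-x,c[...,1]-y)<rad)&(c[...,2]>z0)&(c[...,2]<z1); return c[m]
    print(n,"bench z",np.median(sel(.6,-.2,.03,-.02,.02)[:,2]))
    print(" lid",rect(sel(.512,-.11,.11,.0035,.0085)))
    print(" handle",rect(sel(.512,-.11,.06,.034,.04)))
    print(" caserim",rect(sel(.522,.165,.13,.090,.10)))
    print(" lens top",rect(sel(.461,-.373,.045,.058,.066)), rect(sel(.461,-.373,.045,.01,.066)))
```

```text
scene bench z 0.0008859237539666776
 lid (1325, array([ 515.6, -111.3]), array([216.7, 201.7]), 71.3)
 handle (143, array([ 515.9, -112.1]), array([60.6, 25.7]), 13.3)
 caserim (669, array([523.1, 164.2]), array([171.6, 132.9]), 74.3)
 lens top (193, array([ 460.7, -371.2]), array([42.8, 46.8]), 80.6) (506, array([ 465.3, -371.6]), array([53.3, 57.7]), 7.6)
side bench z 0.0003511865777748868
 lid (713, array([ 514.9, -106.4]), array([205.3, 211. ]), 76.8)
 handle (80, array([ 512.9, -108.1]), array([58.7, 30.7]), 14.2)
 caserim (679, array([522.9, 167.6]), array([174.6, 132.8]), 75.0)
 lens top (75, array([ 459.8, -367.5]), array([50.8, 42.8]), 84.4) (274, array([ 458.9, -365.8]), array([55.6, 59.6]), 19.3)
```

Request:
{"api": "carry_out", "payload": {"plan": [{"tx": -20,"ty": -18,"tz": -10,"hand": 85},{"tx": -38,"ty": -36,"tz": -10,"hand": 85},{"tx": -40,"ty": -38,"tz": -10,"hand": 85},{"tx": -40,"ty": -38,"tz": -10,"hand": 85},{"tx": -40,"ty": -38,"tz": -10,"hand": 85},{"tx": -40,"ty": -38,"tz": -10,"hand": 85},{"tx": -40,"ty": -38,"tz": -10,"hand": 85},{"tx": -40,"ty": -38,"tz": -10,"hand": 85},{"tx": -40,"ty": -38,"tz": -10,"hand": 85},{"tx": -40,"ty": -38,"tz": -10,"hand": 85},{"tx": -40,"ty": -38,"hand": 85},{"tx": -30,"ty": -30,"hand": 85}]}}

```text
schema error: expected keys rx, ry, rz, tx, ty, tz, hand
```

All keys are required in each row.

Request:
{"api": "carry_out", "payload": {"plan": [{"rx": 0,"ry": 0,"rz": 0,"tx": -20,"ty": -18,"tz": -10,"hand": 85},{"rx": 0,"ry": 0,"rz": 0,"tx": -38,"ty": -36,"tz": -10,"hand": 85},{"rx": 0,"ry": 0,"rz": 0,"tx": -40,"ty": -38,"tz": -10,"hand": 85},{"rx": 0,"ry": 0,"rz": 0,"tx": -40,"ty": -38,"tz": -10,"hand": 85},{"rx": 0,"ry": 0,"rz": 0,"tx": -40,"ty": -38,"tz": -10,"hand": 85},{"rx": 0,"ry": 0,"rz": 0,"tx": -40,"ty": -38,"tz": -10,"hand": 85},{"rx": 0,"ry": 0,"rz": 0,"tx": -40,"ty": -38,"tz": -10,"hand": 85},{"rx": 0,"ry": 0,"rz": 0,"tx": -40,"ty": -38,"tz": -10,"hand": 85},{"rx": 0,"ry": 0,"rz": 0,"tx": -40,"ty": -38,"tz": -10,"hand": 85},{"rx": 0,"ry": 0,"rz": 0,"tx": -40,"ty": -38,"tz": -10,"hand": 85},{"rx": 0,"ry": 0,"rz": 0,"tx": -40,"ty": -38,"tz": 0,"hand": 85},{"rx": 0,"ry": 0,"rz": 0,"tx": -30,"ty": -30,"tz": 0,"hand": 85}]}}

```text
time_s: 2.4
position: [0.4975, 0.1252, 0.3041]
orientation: [0.128, 0.992, 0.0, 0.001]
ft_force: [0.3, 0.2, -0.4]
finger_gap: 0.996
grip_force: 0.0
```

```bash
cat >> h.py <<'E'
def rect(P):
    r=cv2.minAreaRect(P[:,:2].astype(np.float32)*1000)
    return len(P),np.round(r[0],1),np.round(r[1],1),round(r[2],1)
def go(x,y,z,yaw=None):
    "remaining motion in tool axes (mm), and rz (deg) to bring tool y to yaw mod 180"
    s=bot.observe();M=R.from_quat(s["orientation"]).as_matrix()
    d=M.T@(np.array([x,y,z])-s["position"])*1000
    cy=np.degrees(np.arctan2(M[1,1],M[0,1]));rz=None
    if yaw is not None: rz=-((yaw-cy+90)%180-90)
    print("t",round(s["time_s"],2),"pos",s["position"].round(4),"yawY",round(cy,2),"tilt",(M[:2,2]).round(4),"d",d.round(1),"rz",rz,
     "F",s["ft_force"].round(1),"gap",round(s["finger_gap"]*85.4,1),"grip",round(s["grip_force"],1),"j7",s["joint_pos"].round(2)[[0,6]])
E
python3 - <<'E'
from h import *
go(.46,-.37,.3,75)
f=wf();cv2.imwrite("pics/w1.png",f["img"]);c=cloud(f);print(f["pose"].round(3)); np.savez("w1.npz",c=c)
def sel(x,y,rad,z0,z1):
    m=(np.hypot(c[...,0]-x,c[...,1]-y)<rad)&(c[...,2]>z0)&(c[...,2]<z1)&(f["range_z"]>0); return c[m]
print(rect(sel(.522,.165,.13,.090,.10)),rect(sel(.522,.165,.13,.070,.080)))
for n in("case_mouth","case_lid_home","case_floor"):
    for r in bot.mark_of(f,n)[:1]:print(n,r["confidence"],W(f,r["location"]))
E
```

```text
t 2.4 pos [0.4975 0.1252 0.3041] yawY 75.24 tilt [0.0012 0.0004] d [ -89.9 -488.4    3.9] rz 0.23906834384997921 F [ 0.3  0.2 -0.4] gap 85.1 grip 0.0 j7 [-0.72  1.  ]
[[ 0.256  0.93   0.264  0.43 ]
 [ 0.967 -0.246 -0.071  0.143]
 [-0.001  0.274 -0.962  0.473]
 [ 0.     0.     0.     1.   ]]
(3466, array([522.3, 165.9]), array([169.8, 128.7]), 75.0) (1099, array([517.2, 166.4]), array([169.1, 118. ]), 74.8)
case_mouth 0.82 [0.50308946 0.08211422 0.08201882]
case_lid_home 0.86 [0.52231258 0.16049692 0.07586383]
case_floor 0.26 [ 0.78649336  0.15479333 -0.00764164]
```

View pics/w1.png

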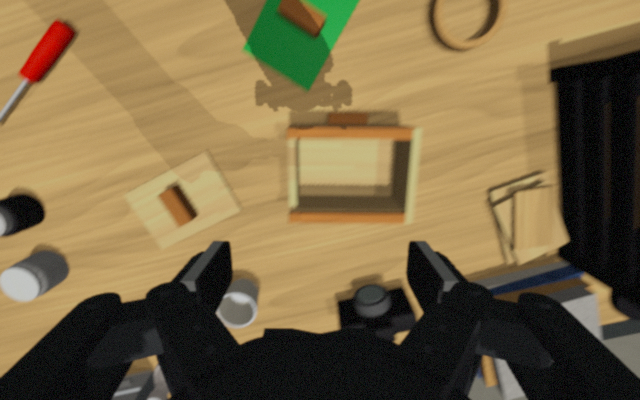

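Wrist view: the case is at pixels (290–415, 125–222), with its low mouth end on the left. The lid is at (182,200), and the lens and tin are at the left edge. Now to the lens.

Request:
{"api": "carry_out", "payload": {"plan": [{"rx": 0,"ry": 0,"rz": 0,"tx": -6,"ty": -30,"tz": 0,"hand": 85},{"rx": 0,"ry": 0,"rz": 0,"tx": -8,"ty": -43,"tz": 0,"hand": 85},{"rx": 0,"ry": 0,"rz": 0,"tx": -8,"ty": -43,"tz": 0,"hand": 85},{"rx": 0,"ry": 0,"rz": 0,"tx": -8,"ty": -43,"tz": 0,"hand": 85},{"rx": 0,"ry": 0,"rz": 0,"tx": -8,"ty": -43,"tz": 0,"hand": 85},{"rx": 0,"ry": 0,"rz": 0,"tx": -8,"ty": -43,"tz": 0,"hand": 85},{"rx": 0,"ry": 0,"rz": 0,"tx": -8,"ty": -43,"tz": 10,"hand": 85},{"rx": 0,"ry": 0,"rz": 0,"tx": -8,"ty": -43,"tz": 10,"hand": 85},{"rx": 0,"ry": 0,"rz": 0,"tx": -8,"ty": -43,"tz": 10,"hand": 85},{"rx": 0,"ry": 0,"rz": 0,"tx": -8,"ty": -43,"tz": 10,"hand": 85},{"rx": 0,"ry": 0,"rz": 0,"tx": -8,"ty": -43,"tz": 10,"hand": 85},{"rx": 0,"ry": 0,"rz": 0,"tx": -4,"ty": -28,"tz": 0,"hand": 85}]}}

```text
time_s: 4.1
position: [0.4603, -0.3671, 0.2525]
orientation: [0.127, 0.992, 0.0, -0.001]
ft_force: [0.4, -0.2, 0.6]
finger_gap: 0.996
grip_force: 0.0
```

Run:
```python
from h import *
f=wf();cv2.imwrite("pics/w2.png",f["img"]);c=cloud(f)
m=(np.hypot(c[...,0]-.46,c[...,1]+.37)<.045)&(f["range_z"]>0)
for a,b in((.058,.066),(.047,.053),(.01,.066)):
    P=c[m&(c[...,2]>a)&(c[...,2]<b)]
    if len(P)>5:print(a,b,rect(P),[np.round(q,1) if not np.isscalar(q) else q for q in cv2.minEnclosingCircle(P[:,:2].astype(np.float32)*1000)])
for r in bot.mark_of(f,"lens")[:3]:print(r["confidence"],W(f,r["location"]).round(4))
go(.46,-.37,.25,75)
```

```text
0.058 0.066 (1044, array([ 459.7, -370.1]), array([44.8, 44.8]), 48.2) [array([ 459.7, -370.4]), 22.91085433959961]
0.047 0.053 (482, array([ 460.1, -370.6]), array([56.4, 55.9]), 75.2) [array([ 459.7, -370.1]), 28.773712158203125]
0.01 0.066 (1683, array([ 459. , -370.2]), array([57.3, 57.6]), 25.4) [array([ 459.7, -370.3]), 29.344148635864258]
0.84 [ 3.489e-01 -4.028e-01 -1.000e-04]
0.74 [ 0.438  -0.4856 -0.0021]
0.68 [ 0.4573 -0.3701 -0.0017]
t 4.2 pos [ 0.4595 -0.369   0.2533] yawY 75.22 tilt [-0.0009 -0.001 ] d [-0.7 -0.8  3.3] rz 0.2169242693521909 F [ 0.1 -0.5 -0.4] gap 85.2 grip 0.0 j7 [0.01 2.13]
```

View pics/w2.png

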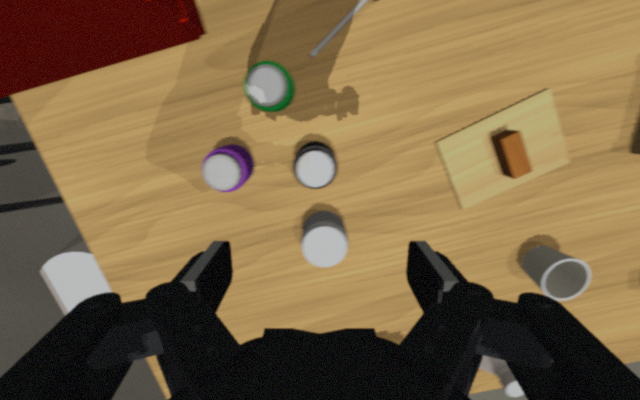

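The black lens is at (315,165), between green (268,86), purple (227,168) and the tin (324,238). Next I descend and grip the barrel.

Request:
{"api": "carry_out", "payload": {"plan": [{"rx": 0,"ry": 0,"rz": 0,"tx": -0.5,"ty": -1.2,"tz": 20,"hand": 85},{"rx": 0,"ry": 0,"rz": 0,"tx": 0,"ty": 0,"tz": 35,"hand": 85},{"rx": 0,"ry": 0,"rz": 0,"tx": 0,"ty": 0,"tz": 40,"hand": 85},{"rx": 0,"ry": 0,"rz": 0,"tx": 0,"ty": 0,"tz": 40,"hand": 85},{"rx": 0,"ry": 0,"rz": 0,"tx": 0,"ty": 0,"tz": 35,"hand": 85},{"rx": 0,"ry": 0,"rz": 0,"tx": 0,"ty": 0,"tz": 25,"hand": 85},{"rx": 0,"ry": 0,"rz": 0,"tx": 0,"ty": 0,"tz": 20,"hand": 85},{"rx": 0,"ry": 0,"rz": 0,"tx": 0,"ty": 0,"tz": 15,"hand": 85},{"rx": 0,"ry": 0,"rz": 0,"tx": 0,"ty": 0,"tz": 5,"hand": 85},{"rx": 0,"ry": 0,"rz": 0,"tx": 0,"ty": 0,"tz": 0,"hand": 85}]}}

```text
time_s: 5.45
position: [0.4604, -0.3687, 0.0188]
orientation: [0.128, 0.992, -0.0, 0.0]
ft_force: [0.1, -0.3, 0.4]
finger_gap: 0.995
grip_force: 0.0
```

Request:
{"api": "carry_out", "payload": {"plan": [{"rx": 0,"ry": 0,"rz": 0,"tx": 0,"ty": 0,"tz": 0,"hand": 70},{"rx": 0,"ry": 0,"rz": 0,"tx": 0,"ty": 0,"tz": 0,"hand": 62},{"rx": 0,"ry": 0,"rz": 0,"tx": 0,"ty": 0,"tz": 0,"hand": 50},{"rx": 0,"ry": 0,"rz": 0,"tx": 0,"ty": 0,"tz": 0,"hand": 45},{"rx": 0,"ry": 0,"rz": 0,"tx": 0,"ty": 0,"tz": 0,"hand": 45},{"rx": 0,"ry": 0,"rz": 0,"tx": 0,"ty": 0,"tz": 0,"hand": 45}]}}

```text
time_s: 6.2
position: [0.4608, -0.3703, 0.0202]
orientation: [0.128, 0.992, -0.001, 0.001]
ft_force: [-1.2, -0.5, 9.1]
finger_gap: 0.532
grip_force: 17.6
```

```bash
python3 -c "
from h import *
go(.46,-.37,.2,75)"
```

```text
t 6.2 pos [ 0.4608 -0.3703  0.0202] yawY 75.29 tilt [ 0.0022 -0.0021] d [   0.3   -0.2 -179.8] rz 0.29218042019030577 F [-1.2 -0.5  9.1] gap 45.4 grip 17.6 j7 [0.17 2.32]
```

Request:
{"api": "carry_out", "payload": {"plan": [{"rx": 0,"ry": 0,"rz": 0,"tx": 0,"ty": 0,"tz": 0,"hand": 35},{"rx": 0,"ry": 0,"rz": 0,"tx": 0,"ty": 0,"tz": 0,"hand": 35},{"rx": 0,"ry": 0,"rz": 0,"tx": 0,"ty": 0,"tz": 0,"hand": 35}]}}

```text
time_s: 6.58
position: [0.4608, -0.3703, 0.0205]
orientation: [0.128, 0.992, -0.001, 0.001]
ft_force: [-2.4, -0.6, 13.1]
finger_gap: 0.515
grip_force: 61.9
```

Run:
```python
from h import *
go(.46,-.37,.2,75)
f=wf();g=bot.grab_frame("scene")["img"][190:290,130:250]
cv2.imwrite("pics/w3.png",np.vstack([f["img"],cv2.resize(g,(240,200),interpolation=3).astype(np.uint8) if 0 else cv2.copyMakeBorder(cv2.resize(g,(240,200)),0,0,0,400,0)]))
```

```text
t 6.58 pos [ 0.4608 -0.3703  0.0205] yawY 75.29 tilt [ 0.0024 -0.0019] d [ 3.000e-01 -1.000e-01 -1.795e+02] rz 0.2883641456745778 F [-2.4 -0.6 13.1] gap 44.0 grip 61.9 j7 [0.17 2.32]
```

View pics/w3.png

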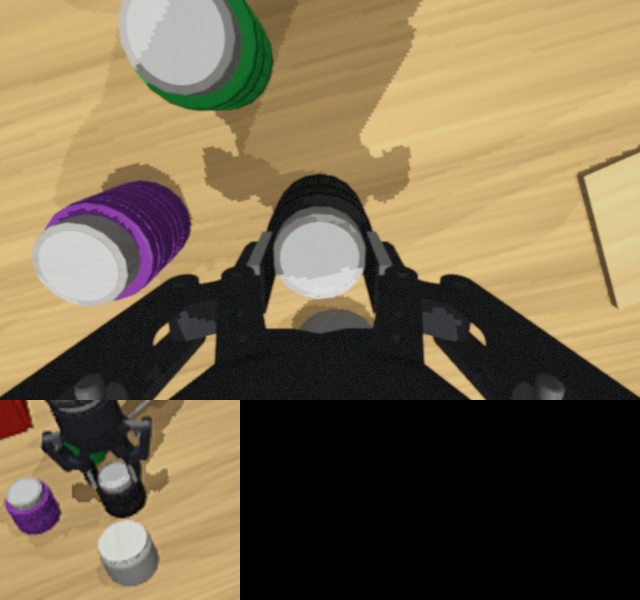

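The pads are on the black barrel and grip at 62 N. Lift and carry to the case.

Request:
{"api": "carry_out", "payload": {"plan": [{"rx": 0,"ry": 0,"rz": 0,"tx": 0,"ty": 0,"tz": -10,"hand": 35},{"rx": 0,"ry": 0,"rz": 0,"tx": 0,"ty": 0,"tz": -25,"hand": 35},{"rx": 0,"ry": 0,"rz": 0,"tx": 0,"ty": 0,"tz": -40,"hand": 35},{"rx": 0,"ry": 0,"rz": 0,"tx": 0,"ty": 0,"tz": -40,"hand": 35},{"rx": 0,"ry": 0,"rz": 0,"tx": 3,"ty": 20,"tz": -30,"hand": 35},{"rx": 0,"ry": 0,"rz": 0,"tx": 6,"ty": 35,"tz": -15,"hand": 35},{"rx": 0,"ry": 0,"rz": 0,"tx": 6,"ty": 40,"tz": 0,"hand": 35},{"rx": 0,"ry": 0,"rz": 0,"tx": 6,"ty": 40,"tz": 0,"hand": 35},{"rx": 0,"ry": 0,"rz": 0,"tx": 6,"ty": 40,"tz": 0,"hand": 35},{"rx": 0,"ry": 0,"rz": 0,"tx": 6,"ty": 40,"tz": 0,"hand": 35},{"rx": 0,"ry": 0,"rz": 0,"tx": 6,"ty": 40,"tz": 0,"hand": 35},{"rx": 0,"ry": 0,"rz": 0,"tx": 6,"ty": 40,"tz": 0,"hand": 35}]}}

```text
time_s: 8.18
position: [0.4906, -0.0704, 0.1785]
orientation: [0.128, 0.992, 0.0, -0.0]
ft_force: [-0.2, -0.4, -3.1]
finger_gap: 0.512
grip_force: 63.1
```

Request:
{"api": "carry_out", "payload": {"plan": [{"rx": 0,"ry": 0,"rz": 0,"tx": 6,"ty": 40,"tz": 0,"hand": 35},{"rx": 0,"ry": 0,"rz": 0,"tx": 6,"ty": 40,"tz": 0,"hand": 35},{"rx": 0,"ry": 0,"rz": 0,"tx": 6,"ty": 40,"tz": 0,"hand": 35},{"rx": 0,"ry": 0,"rz": 0,"tx": 6,"ty": 40,"tz": 0,"hand": 35},{"rx": 0,"ry": 0,"rz": 0,"tx": 4,"ty": 40,"tz": 0,"hand": 35},{"rx": 0,"ry": 0,"rz": 0,"tx": 4,"ty": 28,"tz": 0,"hand": 35},{"rx": 0,"ry": 0,"rz": 0,"tx": 0,"ty": 12,"tz": 0,"hand": 35},{"rx": 0,"ry": 0,"rz": 0,"tx": 0,"ty": 0,"tz": 0,"hand": 35}]}}

```text
time_s: 9.18
position: [0.5208, 0.1683, 0.1784]
orientation: [0.127, 0.992, -0.0, -0.0]
ft_force: [0.1, 0.3, -2.9]
finger_gap: 0.512
grip_force: 63.1
```

Run:
```python
from h import *
go(.5225,.166,.0295,75)
f=wf();cv2.imwrite("pics/w4.png",f["img"]);go(.5225,.166,.0295,75)
```

```text
t 9.18 pos [0.5208 0.1683 0.1784] yawY 75.38 tilt [-0.0005 -0.0007] d [ -2.2  -1.7 148.9] rz 0.3809338685640853 F [ 0.1  0.3 -2.9] gap 43.7 grip 63.1 j7 [-0.88  1.1 ]
t 9.22 pos [0.5208 0.1671 0.1784] yawY 75.29 tilt [-0.0006 -0.001 ] d [ -2.   -0.5 148.9] rz 0.28906719411855875 F [-0.  -0.5 -3.3] gap 43.2 grip 63.1 j7 [-0.88  1.1 ]
```

View pics/w4.png

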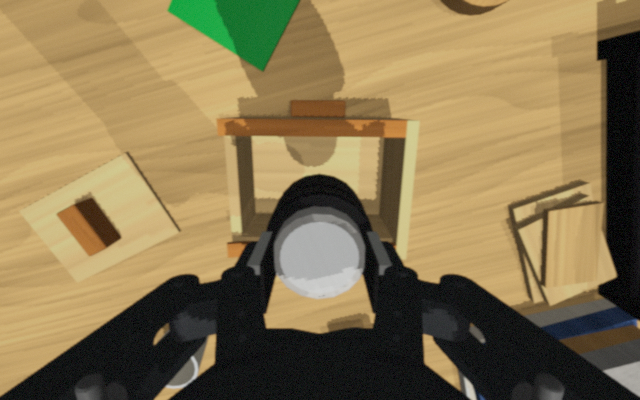

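The lens is held upright at (320,250) above the case, which spans (220–415, 120–255). I lower it, slowly near the floor.

Request:
{"api": "carry_out", "payload": {"plan": [{"rx": 0,"ry": 0,"rz": 0,"tx": -2,"ty": -0.5,"tz": 15,"hand": 35},{"rx": 0,"ry": 0,"rz": 0,"tx": 0,"ty": 0,"tz": 25,"hand": 35},{"rx": 0,"ry": 0,"rz": 0,"tx": 0,"ty": 0,"tz": 25,"hand": 35},{"rx": 0,"ry": 0,"rz": 0,"tx": 0,"ty": 0,"tz": 25,"hand": 35},{"rx": 0,"ry": 0,"rz": 0,"tx": 0,"ty": 0,"tz": 20,"hand": 35},{"rx": 0,"ry": 0,"rz": 0,"tx": 0,"ty": 0,"tz": 15,"hand": 35},{"rx": 0,"ry": 0,"rz": 0,"tx": 0,"ty": 0,"tz": 9,"hand": 35},{"rx": 0,"ry": 0,"rz": 0,"tx": 0,"ty": 0,"tz": 5,"hand": 35},{"rx": 0,"ry": 0,"rz": 0,"tx": 0,"ty": 0,"tz": 3,"hand": 35},{"rx": 0,"ry": 0,"rz": 0,"tx": 0,"ty": 0,"tz": 2,"hand": 35},{"rx": 0,"ry": 0,"rz": 0,"tx": 0,"ty": 0,"tz": 0,"hand": 35}]}}

```text
time_s: 10.6
position: [0.523, 0.1676, 0.0348]
orientation: [0.127, 0.992, 0.0, 0.0]
ft_force: [-0.5, -0.1, -3.6]
finger_gap: 0.509
grip_force: 63.1
```

Request:
{"api": "carry_out", "payload": {"plan": [{"rx": 0,"ry": 0,"rz": 0,"tx": 0,"ty": 0,"tz": 2,"hand": 35},{"rx": 0,"ry": 0,"rz": 0,"tx": 0,"ty": 0,"tz": 1.5,"hand": 35},{"rx": 0,"ry": 0,"rz": 0,"tx": 0,"ty": 0,"tz": 1,"hand": 35},{"rx": 0,"ry": 0,"rz": 0,"tx": 0,"ty": 0,"tz": 0,"hand": 35}]}}

```text
time_s: 11.1
position: [0.5228, 0.1674, 0.03]
orientation: [0.128, 0.992, -0.0, -0.0]
ft_force: [0.1, -0.8, -3.9]
finger_gap: 0.508
grip_force: 63.1
```

Request:
{"api": "carry_out", "payload": {"plan": [{"rx": 0,"ry": 0,"rz": 0,"tx": 0,"ty": 0,"tz": 0.7,"hand": 35},{"rx": 0,"ry": 0,"rz": 0,"tx": 0,"ty": 0,"tz": 0.7,"hand": 35},{"rx": 0,"ry": 0,"rz": 0,"tx": 0,"ty": 0,"tz": 0.4,"hand": 35},{"rx": 0,"ry": 0,"rz": 0,"tx": 0,"ty": 0,"tz": 0,"hand": 35}]}}

```text
time_s: 11.6
position: [0.5228, 0.1675, 0.0286]
orientation: [0.128, 0.992, 0.0, -0.0]
ft_force: [-2.5, -0.6, 4.2]
finger_gap: 0.506
grip_force: 64.8
```

Contact, with the force now at +4 N. Release and rise.

Request:
{"api": "carry_out", "payload": {"plan": [{"rx": 0,"ry": 0,"rz": 0,"tx": 0,"ty": 0,"tz": 0,"hand": 46},{"rx": 0,"ry": 0,"rz": 0,"tx": 0,"ty": 0,"tz": 0,"hand": 55},{"rx": 0,"ry": 0,"rz": 0,"tx": 0,"ty": 0,"tz": 0,"hand": 70},{"rx": 0,"ry": 0,"rz": 0,"tx": 0,"ty": 0,"tz": 0,"hand": 75},{"rx": 0,"ry": 0,"rz": 0,"tx": 0,"ty": 0,"tz": 0,"hand": 75},{"rx": 0,"ry": 0,"rz": 0,"tx": 0,"ty": 0,"tz": -10,"hand": 75},{"rx": 0,"ry": 0,"rz": 0,"tx": 0,"ty": 0,"tz": -30,"hand": 75},{"rx": 0,"ry": 0,"rz": 0,"tx": 0,"ty": 0,"tz": -45,"hand": 75},{"rx": 0,"ry": 0,"rz": 0,"tx": 0,"ty": 0,"tz": -45,"hand": 75},{"rx": 0,"ry": 0,"rz": 0,"tx": 0,"ty": 0,"tz": -45,"hand": 75},{"rx": 0,"ry": 0,"rz": 0,"tx": 0,"ty": 0,"tz": -45,"hand": 75},{"rx": 0,"ry": 0,"rz": 0,"tx": 0,"ty": -5,"tz": -10,"hand": 75}]}}

```text
time_s: 13.1
position: [0.5232, 0.1631, 0.262]
orientation: [0.127, 0.992, 0.002, 0.002]
ft_force: [-0.1, 0.6, -0.4]
finger_gap: 0.88
grip_force: 0.0
```

Run:
```python
from h import *
f=wf();cv2.imwrite("pics/w5.png",f["img"]);c=cloud(f);ok=f["range_z"]>0
def sel(x,y,rad,z0,z1): return c[ok&(np.hypot(c[...,0]-x,c[...,1]-y)<rad)&(c[...,2]>z0)&(c[...,2]<z1)]
print("rim",rect(sel(.522,.165,.13,.090,.10)))
for a,b in((.066,.074),(.052,.063)):
  P=sel(.522,.166,.04,a,b)
  if len(P)>5: print("lens",a,b,rect(P),np.median(P[:,2]))
print("handle",rect(sel(.514,-.11,.06,.034,.04)))
# lid outline by brightness-free height: top surface
print("lidtop",rect(sel(.514,-.11,.095,.004,.009)))
go(.5145,-.1105,.25,-76.5)
```

```text
rim (4408, array([522.5, 166.3]), array([169.4, 128.4]), 74.8)
lens 0.066 0.074 (1041, array([521.8, 167.4]), array([44.7, 44.9]), 11.0) 0.06895128590231464
lens 0.052 0.063 (513, array([522.1, 167.5]), array([56.9, 56.4]), 31.7) 0.05649086012885174
handle (683, array([ 513.1, -109.8]), array([59.3, 26.2]), 11.6)
lidtop (5910, array([ 513. , -110.4]), array([110.6, 161.7]), 11.8)
t 13.15 pos [0.5228 0.162  0.2614] yawY 75.29 tilt [0.0039 0.0025] d [ -61.2 -265.7   10.7] rz -28.209502192395576 F [ 0.9  0.2 -0.3] gap 74.8 grip 0.0 j7 [-0.92  1.05]
```

View pics/w5.png

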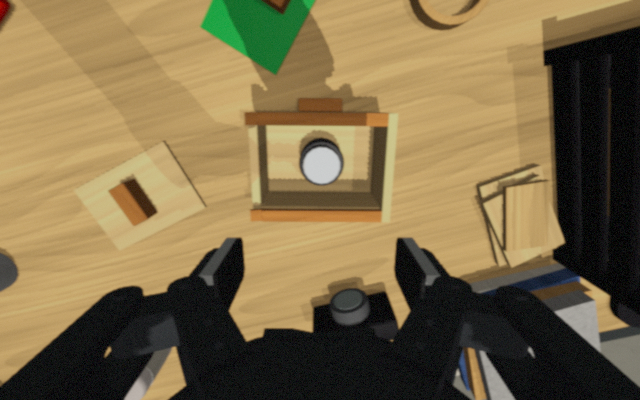

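The lens stands upright in the case at (321,162). The lid is at (138,197). Move over the lid and turn.

Request:
{"api": "carry_out", "payload": {"plan": [{"rx": 0,"ry": 0,"rz": 0,"tx": -6,"ty": -22,"tz": 0,"hand": 75},{"rx": 0,"ry": 0,"rz": 0,"tx": -9,"ty": -40,"tz": 0,"hand": 75},{"rx": 0,"ry": 0,"rz": 0,"tx": -9,"ty": -42,"tz": 0,"hand": 75},{"rx": 0,"ry": 0,"rz": 0,"tx": -9,"ty": -42,"tz": 0,"hand": 75},{"rx": 0,"ry": 0,"rz": 0,"tx": -9,"ty": -42,"tz": 10,"hand": 75},{"rx": 0,"ry": 0,"rz": 0,"tx": -9,"ty": -42,"tz": 10,"hand": 75},{"rx": 0,"ry": 0,"rz": 0,"tx": -8.5,"ty": -35,"tz": 10,"hand": 75},{"rx": 0,"ry": 0,"rz": -0.12,"tx": 0,"ty": 0,"tz": 10,"hand": 75},{"rx": 0,"ry": 0,"rz": -0.12,"tx": 0,"ty": 0,"tz": 10,"hand": 75},{"rx": 0,"ry": 0,"rz": -0.12,"tx": 0,"ty": 0,"tz": 10,"hand": 75},{"rx": 0,"ry": 0,"rz": -0.103,"tx": 0,"ty": 0,"tz": 0,"hand": 75},{"rx": 0,"ry": 0,"rz": 0,"tx": 0,"ty": 0,"tz": 0,"hand": 75}]}}

```text
time_s: 14.65
position: [0.5103, -0.1102, 0.1969]
orientation: [-0.102, 0.995, -0.0, -0.002]
ft_force: [0.4, -0.6, 0.3]
finger_gap: 0.877
grip_force: 0.0
```

Run:
```python
from h import *
f=wf();c=cloud(f);ok=f["range_z"]>0
def sel(x,y,rad,z0,z1): return c[ok&(np.hypot(c[...,0]-x,c[...,1]-y)<rad)&(c[...,2]>z0)&(c[...,2]<z1)]
h=sel(.514,-.11,.06,.033,.04);print("handle",rect(h),np.median(h[:,2]))
print("lidtop",rect(sel(.514,-.11,.095,.004,.009)))
go(.513,-.110,.0075,101.8)
```

```text
handle (1088, array([ 512.8, -110.6]), array([58.7, 25.8]), 12.2) 0.03461700044084512
lidtop (7932, array([ 513.7, -110.6]), array([109.9, 160.2]), 11.7)
t 14.7 pos [ 0.5107 -0.11    0.1973] yawY 101.66 tilt [-0.0023 -0.0003] d [ -2.7  -0.5 189.8] rz -0.1425000757431576 F [-0.1  0.1  0.7] gap 74.8 grip 0.0 j7 [-0.44  2.06]
```

Request:
{"api": "carry_out", "payload": {"plan": [{"rx": 0,"ry": 0,"rz": 0,"tx": -2.6,"ty": -0.8,"tz": 20,"hand": 75},{"rx": 0,"ry": 0,"rz": 0,"tx": 0,"ty": 0,"tz": 35,"hand": 75},{"rx": 0,"ry": 0,"rz": 0,"tx": 0,"ty": 0,"tz": 40,"hand": 75},{"rx": 0,"ry": 0,"rz": 0,"tx": 0,"ty": 0,"tz": 35,"hand": 70},{"rx": 0,"ry": 0,"rz": 0,"tx": 0,"ty": 0,"tz": 25,"hand": 70},{"rx": 0,"ry": 0,"rz": 0,"tx": 0,"ty": 0,"tz": 15,"hand": 60},{"rx": 0,"ry": 0,"rz": 0,"tx": 0,"ty": 0,"tz": 12,"hand": 60},{"rx": 0,"ry": 0,"rz": 0,"tx": 0,"ty": 0,"tz": 6,"hand": 60},{"rx": 0,"ry": 0,"rz": 0,"tx": 0,"ty": 0,"tz": 0,"hand": 60}]}}

```text
time_s: 15.82
position: [0.515, -0.1091, 0.0104]
orientation: [-0.103, 0.995, 0.0, 0.0]
ft_force: [-0.6, 0.4, -0.3]
finger_gap: 0.703
grip_force: 0.0
```

Run:
```python
from h import *
go(.513,-.1107,.008,101.8)
```

```text
t 15.82 pos [ 0.515  -0.1091  0.0104] yawY 101.85 tilt [0.0002 0.    ] d [ 2.2 -1.2  2.4] rz 0.054219113022725196 F [-0.6  0.4 -0.3] gap 60.1 grip 0.0 j7 [-0.28  2.28]
```

Request:
{"api": "carry_out", "payload": {"plan": [{"rx": 0,"ry": 0,"rz": 0,"tx": 2,"ty": -1.2,"tz": 1.5,"hand": 50},{"rx": 0,"ry": 0,"rz": 0,"tx": 0,"ty": 0,"tz": 0,"hand": 40},{"rx": 0,"ry": 0,"rz": 0,"tx": 0,"ty": 0,"tz": 0,"hand": 25},{"rx": 0,"ry": 0,"rz": 0,"tx": 0,"ty": 0,"tz": 0,"hand": 10},{"rx": 0,"ry": 0,"rz": 0,"tx": 0,"ty": 0,"tz": 0,"hand": 5},{"rx": 0,"ry": 0,"rz": 0,"tx": 0,"ty": 0,"tz": 0,"hand": 2},{"rx": 0,"ry": 0,"rz": 0,"tx": 0,"ty": 0,"tz": 0,"hand": 2}]}}

```text
time_s: 16.7
position: [0.5131, -0.1106, 0.0088]
orientation: [-0.103, 0.995, 0.0, 0.0]
ft_force: [0.4, 0.5, 0.4]
finger_gap: 0.025
grip_force: 0.0
```

Run:
```python
from h import *
go(.513,-.1107,.008,101.8)
```

```text
t 16.7 pos [ 0.5131 -0.1106  0.0088] yawY 101.87 tilt [0.     0.0001] d [ 0.1 -0.1  0.8] rz 0.07442699117642348 F [0.4 0.5 0.4] gap 2.2 grip 0.0 j7 [-0.27  2.28]
```

Run:
```python
from h import *
f=wf();g=bot.grab_frame("side")["img"][150:250,290:410]
a=cv2.copyMakeBorder(cv2.resize(g,(240,200)),0,0,0,400,0)
cv2.imwrite("pics/w6.png",np.vstack([f["img"],a]));
```

```text
(no output)
```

View pics/w6.png

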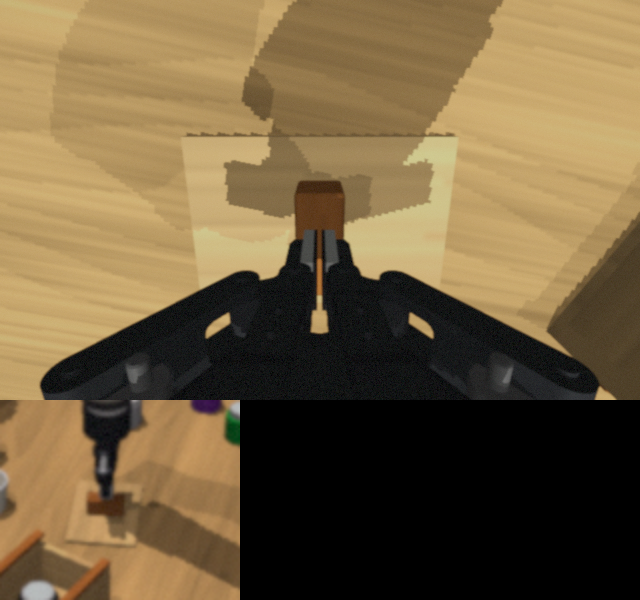

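Run:
```python
from h import *
f=wf();f["pose"]=f["tool_from_camera"];c=cloud(f)*1000
z=f["range_z"]
for v in range(215,330,10):
    print(v,[(u,c[v,u].round(0).tolist()) for u in(308,332) if z[v,u]>0])
```

```text
215 [(308, [18.0, -6.0, -26.0]), (332, [18.0, 6.0, -26.0])]
225 [(308, [12.0, -6.0, -25.0]), (332, [12.0, 6.0, -27.0])]
235 [(308, [12.0, -6.0, -37.0]), (332, [12.0, 6.0, -38.0])]
245 [(308, [12.0, -5.0, -48.0]), (332, [11.0, 6.0, -48.0])]
255 [(308, [11.0, -5.0, -57.0]), (332, [12.0, 5.0, -58.0])]
265 [(308, [12.0, -4.0, -67.0]), (332, [12.0, 5.0, -68.0])]
275 [(308, [12.0, -4.0, -74.0]), (332, [13.0, 5.0, -75.0])]
285 [(308, [13.0, -4.0, -81.0]), (332, [12.0, 4.0, -80.0])]
295 [(308, [11.0, -4.0, -84.0]), (332, [12.0, 4.0, -86.0])]
305 [(308, [-1.0, -4.0, -74.0]), (332, [8.0, 4.0, -86.0])]
315 [(308, [-4.0, -4.0, -75.0]), (332, [-4.0, 5.0, -75.0])]
325 [(308, [-7.0, -4.0, -76.0]), (332, [-6.0, 5.0, -78.0])]
```

The fingers shut just above the handle: the depth image puts the tips about 28 mm behind the reported TCP. I reopen, go 29 mm lower and grip.

Request:
{"api": "carry_out", "payload": {"plan": [{"rx": 0,"ry": 0,"rz": 0,"tx": 0,"ty": 0,"tz": -4,"hand": 50},{"rx": 0,"ry": 0,"rz": 0,"tx": 0,"ty": 0,"tz": 0,"hand": 65},{"rx": 0,"ry": 0,"rz": 0,"tx": 0,"ty": 0,"tz": 0,"hand": 65},{"rx": 0,"ry": 0,"rz": 0,"tx": 0,"ty": 0,"tz": 0,"hand": 65},{"rx": 0,"ry": 0,"rz": 0,"tx": 0,"ty": 0,"tz": 0,"hand": 65},{"rx": 0,"ry": 0,"rz": 0,"tx": 0,"ty": 0,"tz": 10,"hand": 65},{"rx": 0,"ry": 0,"rz": 0,"tx": 0,"ty": 0,"tz": 12,"hand": 65},{"rx": 0,"ry": 0,"rz": 0,"tx": 0,"ty": 0,"tz": 8,"hand": 65},{"rx": 0,"ry": 0,"rz": 0,"tx": 0,"ty": 0,"tz": 3,"hand": 65},{"rx": 0,"ry": 0,"rz": 0,"tx": 0,"ty": 0,"tz": 0,"hand": 65}]}}

```text
time_s: 18.1
position: [0.5129, -0.1107, -0.0205]
orientation: [-0.103, 0.995, 0.0, -0.0]
ft_force: [0.2, 1.1, 0.2]
finger_gap: 0.76
grip_force: 0.0
```

Request:
{"api": "carry_out", "payload": {"plan": [{"rx": 0,"ry": 0,"rz": 0,"tx": 0,"ty": 0,"tz": 0,"hand": 45},{"rx": 0,"ry": 0,"rz": 0,"tx": 0,"ty": 0,"tz": 0,"hand": 35},{"rx": 0,"ry": 0,"rz": 0,"tx": 0,"ty": 0,"tz": 0,"hand": 28},{"rx": 0,"ry": 0,"rz": 0,"tx": 0,"ty": 0,"tz": 0,"hand": 20},{"rx": 0,"ry": 0,"rz": 0,"tx": 0,"ty": 0,"tz": 0,"hand": 14},{"rx": 0,"ry": 0,"rz": 0,"tx": 0,"ty": 0,"tz": 0,"hand": 14},{"rx": 0,"ry": 0,"rz": 0,"tx": 0,"ty": 0,"tz": 0,"hand": 14}]}}

```text
time_s: 18.98
position: [0.5134, -0.1106, -0.0198]
orientation: [-0.103, 0.995, 0.0, 0.0]
ft_force: [0.1, -0.7, 5.4]
finger_gap: 0.295
grip_force: 59.9
```

Run:
```python
from h import *
go(.5,-.05,.1,75)
```

```text
t 18.98 pos [ 0.5134 -0.1106 -0.0198] yawY 101.87 tilt [0.0006 0.0002] d [   0.6   62.1 -119.8] rz 26.870664250781175 F [ 0.1 -0.7  5.4] gap 25.2 grip 59.9 j7 [-0.24  2.31]
```

Gripped at 25.2 mm and 60 N. Lift, align with the case and stage in front of the mouth.

Request:
{"api": "carry_out", "payload": {"plan": [{"rx": 0,"ry": 0,"rz": 0,"tx": 0,"ty": 0,"tz": -8,"hand": 14},{"rx": 0,"ry": 0,"rz": 0,"tx": 0,"ty": 0,"tz": -18,"hand": 14},{"rx": 0,"ry": 0,"rz": 0.05,"tx": 0,"ty": 0,"tz": -22,"hand": 14},{"rx": 0,"ry": 0,"rz": 0.1,"tx": 0,"ty": 0,"tz": -20,"hand": 14},{"rx": 0,"ry": 0,"rz": 0.12,"tx": 0,"ty": 0,"tz": -12,"hand": 14},{"rx": 0,"ry": 0,"rz": 0.12,"tx": 0,"ty": 0,"tz": 0,"hand": 14},{"rx": 0,"ry": 0,"rz": 0.081,"tx": 0,"ty": 0,"tz": 0,"hand": 14},{"rx": 0,"ry": 0,"rz": 0,"tx": 15,"ty": 15,"tz": 0,"hand": 14},{"rx": 0,"ry": 0,"rz": 0,"tx": 20,"ty": 25,"tz": 0,"hand": 14},{"rx": 0,"ry": 0,"rz": 0,"tx": 18,"ty": 22,"tz": 0,"hand": 14},{"rx": 0,"ry": 0,"rz": 0,"tx": 10,"ty": 12,"tz": 0,"hand": 14},{"rx": 0,"ry": 0,"rz": 0,"tx": 0,"ty": 0,"tz": 0,"hand": 14}]}}

```text
time_s: 20.48
position: [0.4716, -0.022, 0.0602]
orientation: [0.131, 0.991, 0.0, 0.0]
ft_force: [0.4, -0.6, -1.5]
finger_gap: 0.295
grip_force: 59.2
```

```bash
cat > m.py <<'E'
from h import *
s=bot.observe();go(.4716,-.0222,.0595,74.9)
f=wf();cv2.imwrite("pics/m%d.png"%(s["time_s"]*100),f["img"])
T=f["tool_from_camera"];
f["pose"]=T;c=cloud(f)*1000;ok=f["range_z"]>0
z0=s["position"][2]*1000
h=z0-c[...,2]   # height above bench
lid=c[ok&(np.abs(c[...,1])<95)&(np.abs(h-(z0+26))<4)&(c[...,0]>-60)]
print("lid (tool frame)",rect(lid/1000))
m=ok&(c[...,1]>85)&(np.abs(h-95)<4)&(np.abs(c[...,0])<110)
P=c[m];print("rim",rect(P/1000),np.median(h[m]))
for nm,Q in(("lid",lid),("rim",P)):
    print(nm,"z",np.median(z0-Q[:,2]).round(1))
    # side edges along y: max/min x per y bin
    for y in np.arange(-75,280,25):
        q=Q[np.abs(Q[:,1]-y)<4]
        if len(q)>8: print(int(y),np.percentile(q[:,0],[1,99]).round(1),end=" ")
    print()
E
python3 m.py
```

```text
t 20.48 pos [ 0.4716 -0.022   0.0602] yawY 74.99 tilt [0.0004 0.0006] d [-0.1 -0.2  0.7] rz 0.08801668994713907 F [ 0.4 -0.6 -1.5] gap 25.2 grip 59.2 j7 [-0.65  1.68]
lid (tool frame) (35366, array([-0.7, -0.2]), array([111.4, 161.4]), 0.1)
rim (4327, array([ -1.2, 141.8]), array([ 53.5, 138.6]), 79.8) 93.08490472499722
lid z 84.8
-75 [-53.3  54.5] -50 [-19.   54.5] -25 [ 2.4 54.8] 0 [-54.8  54.9] 25 [ 3.2 54.6] 50 [-19.1  54.4] 75 [-53.5  54.3] 
rim z 93.1
125 [-53.3  63.5] 150 [-64.6  50.8] 175 [-64.8 -50. ]
```

Request:
{"api": "carry_out", "payload": {"plan": [{"rx": 0,"ry": 0,"rz": 0,"tx": 0,"ty": 5,"tz": 0.8,"hand": 14},{"rx": 0,"ry": 0,"rz": 0,"tx": 0,"ty": 10,"tz": 0,"hand": 14},{"rx": 0,"ry": 0,"rz": 0,"tx": 0,"ty": 8,"tz": 0,"hand": 14},{"rx": 0,"ry": 0,"rz": 0,"tx": 0,"ty": 6,"tz": 0,"hand": 14},{"rx": 0,"ry": 0,"rz": 0,"tx": 0,"ty": 5,"tz": 0,"hand": 14},{"rx": 0,"ry": 0,"rz": 0,"tx": 0,"ty": 4,"tz": 0,"hand": 14},{"rx": 0,"ry": 0,"rz": 0,"tx": 0,"ty": 4,"tz": 0,"hand": 14},{"rx": 0,"ry": 0,"rz": 0,"tx": 0,"ty": 0,"tz": 0,"hand": 14}]}}

```text
time_s: 21.52
position: [0.4826, 0.0181, 0.059]
orientation: [0.131, 0.991, 0.0, 0.0]
ft_force: [-0.5, 0.4, -1.5]
finger_gap: 0.293
grip_force: 59.2
```

```bash
python3 m.py
```

```text
t 21.52 pos [0.4826 0.0181 0.059 ] yawY 74.91 tilt [0.     0.0001] d [  0.1 -41.7  -0.5] rz 0.0052215822603614015 F [-0.5  0.4 -1.5] gap 25.0 grip 59.2 j7 [-0.72  1.6 ]
lid (tool frame) (35235, array([4. , 7.2]), array([176.3, 119.6]), 89.7)
rim (6104, array([ -0.6, 131.1]), array([ 58.7, 150.1]), 73.5) 93.37824506633225
lid z 83.5
-75 [-53.1  54.6] -50 [-18.9  54.6] -25 [ 2.2 54.8] 0 [-54.9  54.9] 25 [ 3.4 54.6] 50 [-18.9  54.4] 75 [-51.7  48.3] 
rim z 93.4
100 [50.3 64.1] 125 [-53.1  64. ] 150 [-63.8 -49.4] 175 [-64.2 -49.4]
```

No contact force so far, and the lid and lips are centred within about 0.5 mm. Continue sliding.

Request:
{"api": "carry_out", "payload": {"plan": [{"rx": 0,"ry": 0,"rz": 0,"tx": 0,"ty": 3,"tz": 0,"hand": 14},{"rx": 0,"ry": 0,"rz": 0,"tx": 0,"ty": 4,"tz": 0,"hand": 14},{"rx": 0,"ry": 0,"rz": 0,"tx": 0,"ty": 4,"tz": 0,"hand": 14},{"rx": 0,"ry": 0,"rz": 0,"tx": 0,"ty": 4,"tz": 0,"hand": 14},{"rx": 0,"ry": 0,"rz": 0,"tx": 0,"ty": 4,"tz": 0,"hand": 14},{"rx": 0,"ry": 0,"rz": 0,"tx": 0,"ty": 4,"tz": 0,"hand": 14},{"rx": 0,"ry": 0,"rz": 0,"tx": 0,"ty": 4,"tz": 0,"hand": 14},{"rx": 0,"ry": 0,"rz": 0,"tx": 0,"ty": 3,"tz": 0,"hand": 14}]}}

```text
time_s: 22.58
position: [0.4904, 0.047, 0.059]
orientation: [0.131, 0.991, 0.0, -0.0]
ft_force: [-0.1, -0.2, -1.9]
finger_gap: 0.295
grip_force: 59.2
```

Request:
{"api": "carry_out", "payload": {"plan": [{"rx": 0,"ry": 0,"rz": 0,"tx": 0,"ty": 4,"tz": 0,"hand": 14},{"rx": 0,"ry": 0,"rz": 0,"tx": 0,"ty": 5,"tz": 0,"hand": 14},{"rx": 0,"ry": 0,"rz": 0,"tx": 0,"ty": 6,"tz": 0,"hand": 14},{"rx": 0,"ry": 0,"rz": 0,"tx": 0,"ty": 6,"tz": 0,"hand": 14},{"rx": 0,"ry": 0,"rz": 0,"tx": 0,"ty": 6,"tz": 0,"hand": 14},{"rx": 0,"ry": 0,"rz": 0,"tx": 0,"ty": 6,"tz": 0,"hand": 14},{"rx": 0,"ry": 0,"rz": 0,"tx": 0,"ty": 6,"tz": 0,"hand": 14},{"rx": 0,"ry": 0,"rz": 0,"tx": 0,"ty": 6,"tz": 0,"hand": 14},{"rx": 0,"ry": 0,"rz": 0,"tx": 0,"ty": 5,"tz": 0,"hand": 14}]}}

```text
time_s: 23.7
position: [0.5035, 0.0955, 0.059]
orientation: [0.131, 0.991, 0.0, 0.0]
ft_force: [0.9, -0.5, -2.5]
finger_gap: 0.298
grip_force: 59.2
```

```bash
python3 -c "
from h import *
go(.5211,.1613,.058,74.9)"
```

```text
t 23.7 pos [0.5035 0.0955 0.059 ] yawY 74.89 tilt [0.0001 0.0001] d [ 0.2 68.1  1. ] rz -0.007343080606062813 F [ 0.9 -0.5 -2.5] gap 25.5 grip 59.2 j7 [-0.84  1.46]
```

Request:
{"api": "carry_out", "payload": {"plan": [{"rx": 0,"ry": 0,"rz": 0,"tx": 0,"ty": 4,"tz": 0,"hand": 14},{"rx": 0,"ry": 0,"rz": 0,"tx": 0,"ty": 6,"tz": 0,"hand": 14},{"rx": 0,"ry": 0,"rz": 0,"tx": 0,"ty": 6,"tz": 0,"hand": 14},{"rx": 0,"ry": 0,"rz": 0,"tx": 0,"ty": 6,"tz": 0,"hand": 14},{"rx": 0,"ry": 0,"rz": 0,"tx": 0,"ty": 6,"tz": 0,"hand": 14},{"rx": 0,"ry": 0,"rz": 0,"tx": 0,"ty": 6,"tz": 0,"hand": 14},{"rx": 0,"ry": 0,"rz": 0,"tx": 0,"ty": 6,"tz": 0.2,"hand": 14},{"rx": 0,"ry": 0,"rz": 0,"tx": 0,"ty": 6,"tz": 0.2,"hand": 14},{"rx": 0,"ry": 0,"rz": 0,"tx": 0,"ty": 5,"tz": 0.2,"hand": 14},{"rx": 0,"ry": 0,"rz": 0,"tx": 0,"ty": 4,"tz": 0,"hand": 14},{"rx": 0,"ry": 0,"rz": 0,"tx": 0,"ty": 3,"tz": 0,"hand": 14},{"rx": 0,"ry": 0,"rz": 0,"tx": 0,"ty": 0,"tz": 0,"hand": 14}]}}

```text
time_s: 25.2
position: [0.5186, 0.1512, 0.0584]
orientation: [0.131, 0.991, 0.0, 0.0]
ft_force: [-0.2, -0.1, -1.0]
finger_gap: 0.292
grip_force: 59.2
```

```bash
python3 -c "
from h import *
go(.5211,.1613,.058,74.9)"
```

```text
t 25.2 pos [0.5186 0.1512 0.0584] yawY 74.9 tilt [0. 0.] d [ 0.2 10.4  0.4] rz 0.0018137577857828546 F [-0.2 -0.1 -1. ] gap 24.9 grip 59.2 j7 [-0.91  1.37]
```

Now the last 10 mm, creeping until light contact.

Request:
{"api": "carry_out", "payload": {"plan": [{"rx": 0,"ry": 0,"rz": 0,"tx": 0,"ty": 2,"tz": 0,"hand": 14},{"rx": 0,"ry": 0,"rz": 0,"tx": 0,"ty": 2,"tz": 0,"hand": 14},{"rx": 0,"ry": 0,"rz": 0,"tx": 0,"ty": 1.5,"tz": 0,"hand": 14},{"rx": 0,"ry": 0,"rz": 0,"tx": 0,"ty": 1,"tz": 0,"hand": 14},{"rx": 0,"ry": 0,"rz": 0,"tx": 0,"ty": 1,"tz": 0,"hand": 14},{"rx": 0,"ry": 0,"rz": 0,"tx": 0,"ty": 0,"tz": 0,"hand": 14}]}}

```text
time_s: 25.95
position: [0.5205, 0.1584, 0.0584]
orientation: [0.131, 0.991, 0.0, 0.0]
ft_force: [-0.0, -0.3, -0.7]
finger_gap: 0.294
grip_force: 59.2
```

Request:
{"api": "carry_out", "payload": {"plan": [{"rx": 0,"ry": 0,"rz": 0,"tx": 0,"ty": 0.6,"tz": 0,"hand": 14},{"rx": 0,"ry": 0,"rz": 0,"tx": 0,"ty": 0.6,"tz": 0,"hand": 14},{"rx": 0,"ry": 0,"rz": 0,"tx": 0,"ty": 0.6,"tz": 0,"hand": 14},{"rx": 0,"ry": 0,"rz": 0,"tx": 0,"ty": 0,"tz": 0,"hand": 14}]}}

```text
time_s: 26.45
position: [0.521, 0.1601, 0.0584]
orientation: [0.131, 0.991, 0.0, -0.0]
ft_force: [0.1, 0.6, -1.4]
finger_gap: 0.293
grip_force: 59.2
```

Request:
{"api": "carry_out", "payload": {"plan": [{"rx": 0,"ry": 0,"rz": 0,"tx": 0,"ty": 0.5,"tz": 0,"hand": 14},{"rx": 0,"ry": 0,"rz": 0,"tx": 0,"ty": 0.5,"tz": 0,"hand": 14},{"rx": 0,"ry": 0,"rz": 0,"tx": 0,"ty": 0,"tz": 0,"hand": 14}]}}

```text
time_s: 26.82
position: [0.5212, 0.161, 0.0584]
orientation: [0.132, 0.991, 0.0, -0.0]
ft_force: [0.2, 0.1, -1.5]
finger_gap: 0.294
grip_force: 59.2
```

Request:
{"api": "carry_out", "payload": {"plan": [{"rx": 0,"ry": 0,"rz": 0,"tx": 0,"ty": 0.5,"tz": 0,"hand": 14},{"rx": 0,"ry": 0,"rz": 0,"tx": 0,"ty": 0.3,"tz": 0,"hand": 14},{"rx": 0,"ry": 0,"rz": 0,"tx": 0,"ty": 0,"tz": 0,"hand": 14}]}}

```text
time_s: 27.2
position: [0.5212, 0.161, 0.0584]
orientation: [0.132, 0.991, -0.0, -0.0]
ft_force: [-1.0, -4.0, -0.9]
finger_gap: 0.293
grip_force: 59.3
```

The lid touched the far wall at 4 N, at the expected home position. Settle, release and rise.

Request:
{"api": "carry_out", "payload": {"plan": [{"rx": 0,"ry": 0,"rz": 0,"tx": 0,"ty": 0,"tz": 0.4,"hand": 14},{"rx": 0,"ry": 0,"rz": 0,"tx": 0,"ty": 0,"tz": 0,"hand": 27},{"rx": 0,"ry": 0,"rz": 0,"tx": 0,"ty": 0,"tz": 0,"hand": 40},{"rx": 0,"ry": 0,"rz": 0,"tx": 0,"ty": 0,"tz": 0,"hand": 55},{"rx": 0,"ry": 0,"rz": 0,"tx": 0,"ty": 0,"tz": 0,"hand": 60},{"rx": 0,"ry": 0,"rz": 0,"tx": 0,"ty": 0,"tz": 0,"hand": 60},{"rx": 0,"ry": 0,"rz": 0,"tx": 0,"ty": 0,"tz": -10,"hand": 60},{"rx": 0,"ry": 0,"rz": 0,"tx": 0,"ty": 0,"tz": -30,"hand": 60},{"rx": 0,"ry": 0,"rz": 0,"tx": 0,"ty": 0,"tz": -45,"hand": 60},{"rx": 0,"ry": 0,"rz": 0,"tx": 0,"ty": 0,"tz": -45,"hand": 60},{"rx": 0,"ry": 0,"rz": 0,"tx": 0,"ty": 0,"tz": -45,"hand": 60},{"rx": 0,"ry": 0,"rz": 0,"tx": 0,"ty": 0,"tz": -5,"hand": 60}]}}

```text
time_s: 28.7
position: [0.5235, 0.1619, 0.2417]
orientation: [0.132, 0.991, 0.002, 0.002]
ft_force: [0.3, -0.1, -0.7]
finger_gap: 0.705
grip_force: 0.0
```

Run:
```python
from h import *
go(.52,.16,.2,75)
f=wf();cv2.imwrite("pics/w9.png",f["img"]);c=cloud(f);ok=f["range_z"]>0
e=np.array([np.cos(np.radians(74.9)),np.sin(np.radians(74.9))]);n=np.array([-e[1],e[0]])
d=c[...,:2]-[.5224,.1661];X=d@e*1000;Y=d@n*1000;Z=c[...,2]*1000
k=ok&(abs(X)<100)&(abs(Y)<75)
h=k&(abs(Z-114)<4);P=np.stack([X[h],Y[h]],1)/1000;print("handle",rect(P),np.median(Z[h]))
for y in(-40,0,40):
  print(y,[(x,np.median(Z[k&(abs(X-x)<1)&(abs(Y-y)<5)]).round(1)) for x in(-84,-82,-80,-60,60,70,72,74,76,78,82)])
```

```text
t 28.7 pos [0.5235 0.1619 0.2417] yawY 74.86 tilt [0.0053 0.0035] d [ 3.  -3.  41.7] rz -0.14286932814934517 F [ 0.3 -0.1 -0.7] gap 60.2 grip 0.0 j7 [-1.11  1.16]
handle (1392, array([-5.5, -0.4]), array([58.6, 25.9]), 89.2) 112.587652008963
-40 [(-84, np.float64(82.8)), (-82, np.float64(82.7)), (-80, np.float64(83.1)), (-60, np.float64(82.8)), (60, np.float64(82.5)), (70, np.float64(82.3)), (72, np.float64(82.3)), (74, np.float64(86.5)), (76, np.float64(93.5)), (78, np.float64(93.3)), (82, np.float64(93.3))]
0 [(-84, np.float64(82.7)), (-82, np.float64(82.6)), (-80, np.float64(82.8)), (-60, np.float64(330.1)), (60, np.float64(82.6)), (70, np.float64(82.4)), (72, np.float64(82.9)), (74, np.float64(86.5)), (76, np.float64(93.4)), (78, np.float64(93.6)), (82, np.float64(93.6))]
40 [(-84, np.float64(82.8)), (-82, np.float64(82.9)), (-80, np.float64(82.6)), (-60, np.float64(82.6)), (60, np.float64(82.4)), (70, np.float64(82.8)), (72, np.float64(82.6)), (74, np.float64(87.4)), (76, np.float64(93.4)), (78, np.float64(93.6)), (82, np.float64(93.3))]
```

View pics/w9.png

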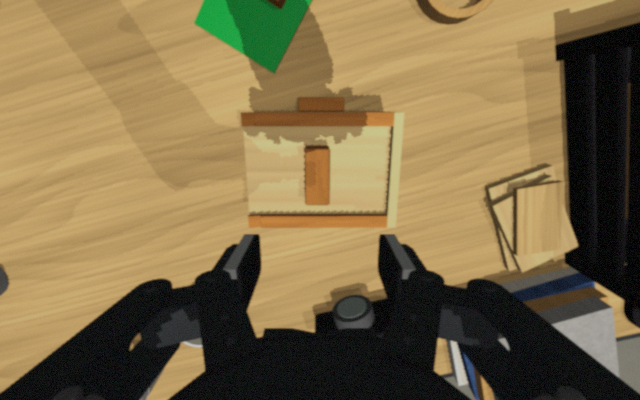

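The lid is flat in the grooves and closed up to the end wall (handle at (317,175), x = -5.5 mm in the case frame). Handing in.

```bash
python3 -c "
from plant import bot
print(bot.job_done())"
```

```text
the job is handed in; nothing more can be done
None
```

The lens stands upright in the closed case, the lid is fully home against the far wall after about 4 N of contact, and the job was handed in at about 29 s with no verdict shown.

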